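# Check the lid spring of the swarf bin that is free to swing

### The arm

A 6-joint arm with a two-finger parallel gripper is mounted at the origin on the work surface. World frame = base frame: x ahead of the robot, y to its left, z up, the work surface at z = 0. Lengths are in m, angles in degrees, forces in N, time in s.
With the tool pointing down it reaches from about 0.375 to 0.9 m from the base axis. Payload 3.1 kg.
Tool frame: the origin (TCP) lies at the very end of the fingers, on their centre line; the grasp point (between the pads) lies 19 mm behind it; z points along the fingers, y is the line along which they close (so a half turn about z gives the same grasp; the last joint's range is limited). The gripper opens to 87 mm and grips with 3 to 60 N. Pads are 19 mm wide; open, the fingers measure 117 mm over their backs; the gripper's body (75 mm by 190 mm) begins 51 mm behind the grasp point.
Start: joints at [-87.519, 30.224, 82.088, -0, 67.689, -10.227], TCP at [0.138, -0.61, 0.223] pointing down, gripper open.
Joint ranges: [-176.69, 176.69], [-43.24, 126.21], [12.49, 139.97], [-82, 262], [0, 151.66], [-163.58, 163.58]. Speed limits (degrees/s): [159.86, 159.86, 180, 180, 180, 180].

### API

Orientations are given as a 3x3 rotation matrix whose columns are the frame's x, y, z axes.
In Python, from rig import readout, cams, bot gives the robot as it stands.
- The arm moves only by the shell command python3 -m inch 'ROWS'. ROWS is JSON, a list of rows, each a list of 5 numbers: the shift along the world's x, y, z in cm, then the turn about the world's z in degrees, then the finger opening in cm, from 0 to 8.7. In form: [[dx, dy, dz, twist, fingers], ...]. A call has 1 to 10 rows; each row is the pose to reach, as a shift and turn from the pose commanded when the call began; what a row does not reach only later rows make up. A row lasts 1/12 s, in which the tool goes at most 41.7 mm and 7.16 degrees, less where a joint would pass 70% of its speed; a pose out of reach is approached as far as the arm can. A call with a gripper value outside its range is refused whole. The fingers move at their own pace and stop on an object; the grip force is fixed at half the most. Time passes only in rows, so rows that repeat a pose let the fingers close. It gives the time, the measured TCP pose, the force, the opening and the grip force at its end, in the units of the state.
- readout.read_state(): the state, without advancing time (a new reading comes with each control period).
- cams.capture(name): name is "side" or "top" or "wrist"; returns a dict with "image" (420x560x3 uint8, blue, green, red), "intrinsics" (3x3 intrinsics, pixels), "k1" (the pictures are not rectified: a ray, as slopes to the right and down, at radius r is drawn at 1 + k1 r^2 times it, then the intrinsics apply), "xyz" and "rotation" of the camera in the world; the wrist camera has in their place "tool_from_camera" (4x4, takes a point from camera to tool coordinates, whose origin is the TCP and whose axes are the flange's). Camera axes: x right, y down, z forward; pixel columns grow to the right and rows downward; lengths in m; the calibration is good to about 2 mm. A picture is of the moment at which its call begins: read the wrist's pose just before it. There is no depth.
- bot.hand_in(): hands the job in; it is judged then, once.
The state is a dict: "time_s": time; "joint_positions": joint angles; "qvel": joint speeds; "tau": joint torques, N m; "position": TCP position; "tcp_rot": TCP orientation; "force": force on the tool from outside, world axes, zero at the start; "moment": the same for the moment, N m; "opening": opening from 0.0 (shut) to 1.0 (fully open); "grasp_force": force on a finger pad.
Only numpy, scipy, OpenCV 4.12 (cv2) and the standard library are available. Lean on these libraries where they do the work, as an engineer would, in place of code of your own. Each camera call takes 0.05 s, during which the arm holds its last target. There are 200 camera calls.

### The job

Check the lid spring of one of the two swarf bins: the one without the tall oil bottle standing behind its lid (leave the other lid shut, and everything around where it stands). Take that lid by its grip and raise it about ten degrees past its balance point, which is at 45 degrees, keeping it in hand so that it does not fly open; then bring it back and hold it still about five degrees short of the balance point. Finish while still holding it there: do not let go.

Things in the scene. Friction and masses are not known exactly. Their poses are not given: they have to be found in the camera images.
- bin_left: The left one (robot's view) of two identical green steel swarf bins, fixed to the bench, 270 mm deep (x) x 200 wide (y) x 110 high, yaw up to 13 degrees. Origin: centre of the underside; x points from front to back, z up. The front 190 mm is the bin under the lid; the rear 80 mm is a flat-topped spring housing, the deck, behind the hinge.
- hinge_left (a point): Middle of the hinge line of the left lid, 55 mm behind the left bin's centre and 112 mm above the bench; the hinge runs along the bin's y.
- grip_left (a point): Centre of the left lid's grip: black round crossbar, 22 mm diameter, 40 mm long along the hinge direction, on a 12 mm wide stem, 42 mm in front of the bin's face; 232 mm from the hinge and, lid shut, 4 mm above it (116 mm above the bench). Pinched from above by its two flat ends (fingers closing along the hinge), it pivots between the fingers as the lid rises.
- lid_left (a joint): Angle of the left lid (steel, 190 x 196 x 8 mm, 0.95 kg, hinged at its back edge), rad: 0 shut and level, growing as the front rises. Shut at the start. A hinge spring balances it at 0.785 rad (45 degrees): below that it falls shut, above it swings up to its stop at 1.9; it never stays by itself in between. Force at the grip: 1 N or less.
- deck_left (a point): Centre of the top of the left bin's deck behind its lid, 110 mm above the bench, 95 mm behind the bin's centre; the oil bottle or the flange stands within about 30 mm of it.
- bin_right: The right one (robot's view) of two identical green steel swarf bins, fixed to the bench, 270 mm deep (x) x 200 wide (y) x 110 high, yaw up to 13 degrees. Origin: centre of the underside; x points from front to back, z up. The front 190 mm is the bin under the lid; the rear 80 mm is a flat-topped spring housing, the deck, behind the hinge.
- hinge_right (a point): Middle of the hinge line of the right lid, 55 mm behind the right bin's centre and 112 mm above the bench; the hinge runs along the bin's y.
- grip_right (a point): Centre of the right lid's grip: black round crossbar, 22 mm diameter, 40 mm long along the hinge direction, on a 12 mm wide stem, 42 mm in front of the bin's face; 232 mm from the hinge and, lid shut, 4 mm above it (116 mm above the bench). Pinched from above by its two flat ends (fingers closing along the hinge), it pivots between the fingers as the lid rises.
- lid_right (a joint): Angle of the right lid (steel, 190 x 196 x 8 mm, 0.95 kg, hinged at its back edge), rad: 0 shut and level, growing as the front rises. Shut at the start. A hinge spring balances it at 0.785 rad (45 degrees): below that it falls shut, above it swings up to its stop at 1.9; it never stays by itself in between. Force at the grip: 1 N or less.
- deck_right (a point): Centre of the top of the right bin's deck behind its lid, 110 mm above the bench, 95 mm behind the bin's centre; the oil bottle or the flange stands within about 30 mm of it.
- oil_bottle: Tall plain grey plastic oil bottle with a black cap, 56 mm diameter, 170 mm tall, standing loose on the deck of one bin, right in the way of that bin's lid if it swung fully open. Origin: centre of its underside.
- flange: Low dark steel flange, 56 mm diameter, 18 mm tall, lying loose on the other bin's deck, clear of its lid's swing. Origin: centre of its underside.
- spanner: Bystander: open-ended spanner lying crosswise on the bench just in front of the bins. Origin: on its underside, about mid-length.
- pipe_offcut: Bystander: upright steel pipe offcut, 52 mm diameter, 55 mm tall, to the left in front of the bins. Origin: centre of its underside.
- wood_block: Bystander: wooden block 70 x 50 x 40 mm, to the right in front of the bins. Origin: centre of its underside.
- mug: Bystander: white mug, 80 mm diameter, 90 mm tall, left of the bins. Origin: centre of its underside.
- spray_bottle: Bystander: white spray bottle, 68 mm diameter, 205 mm tall, right of the bins. Origin: centre of its underside.
Things that resemble listed ones, but are neither listed nor needed, are in the scene too. What is shaped like the oil_bottle but orange, red or yellow is not meant.

How it is judged:
By the outcome, as a careful person would: the job done as asked, in the order asked, and still so for the second after the job is handed in, while the arm keeps its last pose, push and grip.
It also fails if it takes over 40 s, if anything falls off the work surface, if the arm or the gripper's body presses on something with over 40 N, if the wrist force passes 120 N, or if a joint passes its speed limit or range.

## Working session

There is one attempt and no reset: what is moved stays moved. The work goes in short steps, Python scripts to look and compute and a shell command to move; the robot and the scene stay as the last step left them, time stands still between calls to the robot, and variables do not carry over. Pictures are saved under pics/ and viewed, at most 10 in all, crops included, and the job is handed in when it is done.

```bash
mkdir -p pics
python3 - <<'E'
from rig import readout,cams,bot
import cv2,pickle
s=readout.read_state();print(s)
for n in("top","side"):
    c=cams.capture(n);cv2.imwrite(f"pics/{n}0.png",c["image"]);pickle.dump(c,open(n+".pkl","wb"))
    print(n,c["intrinsics"],c["k1"],c["xyz"],c["rotation"])
E
```

```text
{'time_s': 0.0, 'joint_positions': array([-8.75187814e+01,  3.02786496e+01,  8.21562056e+01, -1.40914775e-03,
        6.76882204e+01, -1.02266350e+01]), 'qvel': array([ 0.05321535,  0.00383996,  0.05952862,  0.11113972, -0.07347219,
        0.07180602]), 'tau': array([-2.09198835e-03, -4.40050864e+01, -1.76591295e+01,  6.33717491e-02,
        5.83185093e-02, -1.64360813e-04]), 'position': array([ 0.13748435, -0.60894535,  0.22157602]), 'tcp_rot': array([[ 9.75502362e-01,  2.19988929e-01, -1.15725799e-04],
       [ 2.19988667e-01, -9.75500069e-01,  2.14507487e-03],
       [ 3.59002200e-04, -2.11798397e-03, -9.99997693e-01]]), 'force': array([-0.11375267,  0.90982306,  0.39784366]), 'moment': array([0.02667174, 0.05156929, 0.07814493]), 'grasp_force': 0.0, 'opening': 0.9993723130069911}
top [[513.02148423   0.         279.88855391]
 [  0.         513.02148423 205.08253437]
 [  0.           0.           1.        ]] -0.01767282508011599 [ 0.47336479 -0.03231466  1.4870196 ] [[ 0.00763993 -0.99503206  0.09926142]
 [-0.99996076 -0.00715702  0.00522022]
 [-0.00448387 -0.09929741 -0.9950477 ]]
side [[459.33265644   0.         276.7370227 ]
 [  0.         459.33265644 211.08577463]
 [  0.           0.           1.        ]] -0.10745700748818471 [0.28307736 0.9881857  1.12997851] [[-0.94273036 -0.24195606  0.22960126]
 [-0.33328636  0.65562692 -0.67754966]
 [ 0.01340448 -0.7152696  -0.69872006]]
```

View pics/top0.png

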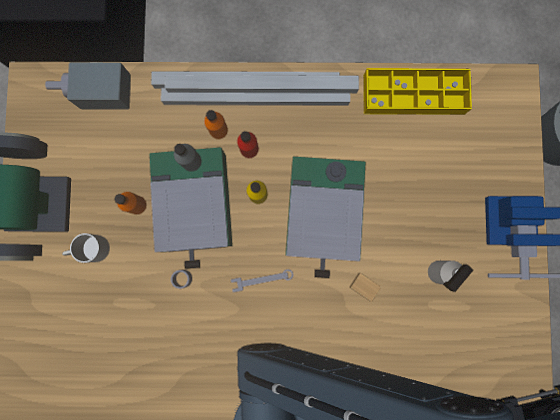

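View pics/side0.png

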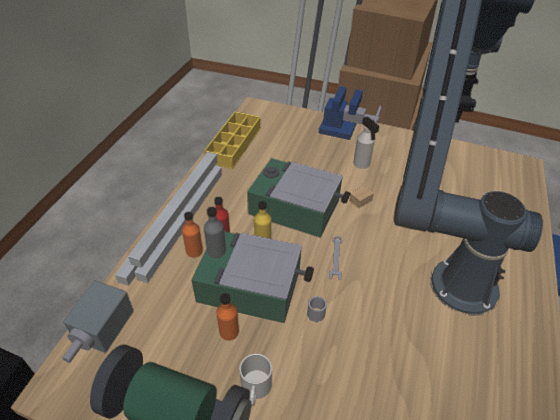

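The candidates are the grey bottle with a black cap on the left bin's deck (top 185,155; side 214,235) and the dark flange on the right bin's deck (top 336,172; side 271,173). The orange, red and yellow bottles stand on the bench and aren't meant. The lid to raise is therefore the right one, with its grip at top (322,273). I'll confirm that in an enlarged crop.

Run:
```python
import cv2
im=cv2.imread("pics/top0.png")[140:290,145:375]
im2=cv2.resize(im,None,fx=3.4,fy=3.4,interpolation=cv2.INTER_CUBIC)
cv2.imwrite("pics/crop1.png",im2)
im=cv2.imread("pics/top0.png")[145:285,275:375]
cv2.imwrite("pics/crop2.png",cv2.resize(im,None,fx=4.2,fy=4.2,interpolation=cv2.INTER_CUBIC))
im=cv2.imread("pics/side0.png")[150:240,240:360]
cv2.imwrite("pics/crop3.png",cv2.resize(im,None,fx=6,fy=6,interpolation=cv2.INTER_CUBIC))
```

```text
(no output)
```

View pics/crop1.png

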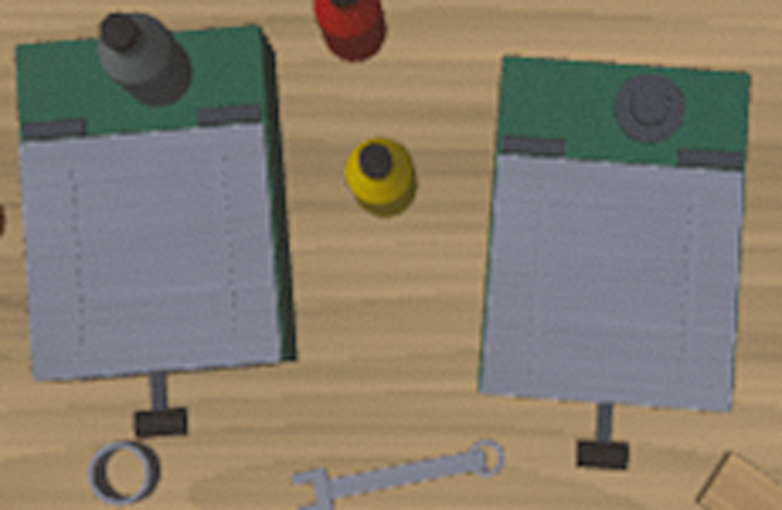

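View pics/crop2.png

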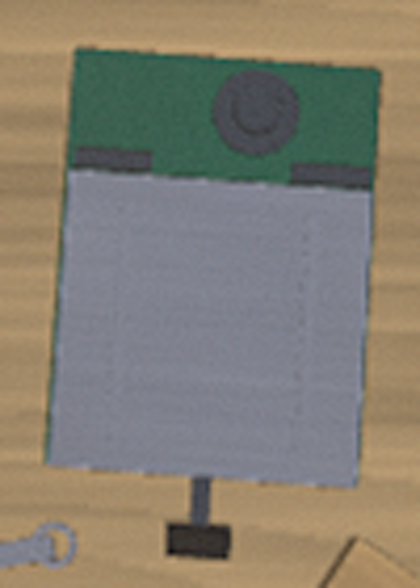

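View pics/crop3.png

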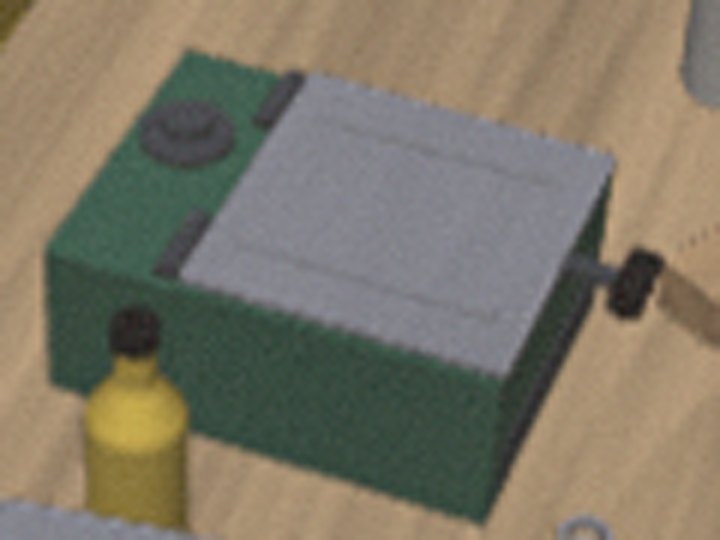

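The crops confirm it: the grey bottle is on the left deck and the flange on the right deck (crop2 256,112). The right grip bar is at crop2 (198,540) and crop3 (636,284). Next I'll compute its position.

```bash
cat > h.py <<'E'
import numpy as np,cv2
def ray(c,p,xyz=None,R=None):
    d=cv2.undistortPoints(np.array([[p]],float),c["intrinsics"],np.array([c["k1"],0,0,0.]))[0,0]
    R=c["rotation"] if R is None else R
    return R@np.array([d[0],d[1],1])
def at(c,p,z):
    r=ray(c,p);o=np.array(c["xyz"]);return o+r*(z-o[2])/r[2]
def tri(c1,p1,c2,p2):
    o1,o2=np.array(c1["xyz"]),np.array(c2["xyz"]);a,b=ray(c1,p1),ray(c2,p2)
    t=np.linalg.lstsq(np.c_[a,-b],o2-o1,rcond=None)[0]
    A,B=o1+a*t[0],o2+b*t[1];return (A+B)/2,np.linalg.norm(A-B)
E
python3 - <<'E'
from h import *;import pickle
T=pickle.load(open("top.pkl","rb"));S=pickle.load(open("side.pkl","rb"))
f=lambda u,v:(275+(u+.5)/4.2-.5,145+(v+.5)/4.2-.5)
g=lambda u,v:(240+(u+.5)/6-.5,150+(v+.5)/6-.5)
np.set_printoptions(precision=4,suppress=True)
bl,br,fr,fl=[at(T,f(*p),.116) for p in((68,170),(371,190),(356,486),(47,464))]
print(bl,br,fr,fl)
print("sizes",*[np.linalg.norm(a-b) for a,b in((bl,br),(fl,fr),(bl,fl),(br,fr))])
for a,b in((fl,bl),(fr,br)):print(np.degrees(np.arctan2(*(b-a)[1::-1])))
for a,b in((bl,br),(fl,fr)):print(np.degrees(np.arctan2(*(a-b)[:2]))*-1)
print("grip",at(T,f(198,540),.12),tri(T,f(198,540),S,g(636,284)))
m=(bl+br)/2;print("hinge",m,np.linalg.norm(m[:2]-at(T,f(198,540),.12)[:2]))
sb=[at(S,g(*p),.116) for p in((310,73),(185,278),(500,375),(612,160))];print(sb)
E
```

```text
[ 0.6645 -0.0542  0.116 ] [ 0.6529 -0.2485  0.116 ] [ 0.4641 -0.2375  0.116 ] [ 0.4765 -0.0419  0.116 ]
sizes 0.1946897207914675 0.19595749757435285 0.18835029536812334 0.1891438610730926
-3.73128118490539
-3.3463482592672205
-3.4012929138111914
-3.63421123025841
grip [ 0.4296 -0.1372  0.12  ] (array([ 0.4281, -0.1379,  0.114 ]), np.float64(0.002692326447874141))
hinge [ 0.6587 -0.1513  0.116 ] 0.229529347642417
[array([ 0.6515, -0.2498,  0.116 ]), array([ 0.6593, -0.0548,  0.116 ]), array([ 0.4778, -0.0414,  0.116 ]), array([ 0.4639, -0.2344,  0.116 ])]
```

Checks hold: lid 189 x 195 mm, yaw about -3.5°, hinge-to-grip about 0.230 m, and the two-view grip height agrees. The grip is at (0.428, -0.137, 0.116). The hinge direction calls for a twist of about -16°. I'll move to hover above it.

```bash
python3 -m inch '[[2,3.3,0.2,-1,8.7],[4,6.5,0.4,-3,8.7],[6,9.8,0.5,-5,8.7],[8,13,0.5,-6,8.7],[10,16.3,0.5,-8,8.7],[12,19.5,0.5,-9,8.7],[14,22.8,0.5,-10,8.7],[16,26,0.5,-12,8.7],[18,29.3,0.5,-14,8.7],[20,32.5,0.5,-16.2,8.7]]'; python3 -m inch '[[2,3.3,0,0,8.7],[4,6.5,0,0,8.7],[6,9.8,0,0,8.7],[8,13,0,0,8.7],[9,14.7,0,0,8.7],[9,14.7,0,0,8.7],[9,14.7,0,0,8.7],[9,14.7,0,0,8.7]]'
python3 - <<'E'
from rig import readout,cams
import cv2,pickle
s=readout.read_state();c=cams.capture("wrist");cv2.imwrite("pics/w1.png",c["image"]);pickle.dump((s,c),open("w.pkl","wb"));print(s["position"],s["tcp_rot"],c["tool_from_camera"])
E
```

```text
time_s: 0.93
position: [0.3379, -0.2826, 0.2274]
tcp_rot: [[0.998, -0.063, -0.0], [-0.063, -0.998, 0.001], [-0.0, -0.001, -1.0]]
force: [0.7, 0.0, -0.1]
opening: 1.0
grasp_force: 0.0
time_s: 1.6
position: [0.4272, -0.1381, 0.2274]
tcp_rot: [[0.998, -0.061, -0.001], [-0.061, -0.998, -0.0], [-0.001, 0.0, -1.0]]
force: [0.0, 0.5, -1.2]
opening: 1.004
grasp_force: 0.0
[ 0.42715236 -0.13806749  0.2273656 ] [[ 9.98154997e-01 -6.07137847e-02 -6.61299486e-04]
 [-6.07139663e-02 -9.98155172e-01 -2.58072297e-04]
 [-6.44410957e-04  2.97746268e-04 -9.99999748e-01]] [[ 2.37823194e-04 -9.53457169e-01 -3.01528389e-01  8.34097915e-02]
 [ 9.99999948e-01  1.60473356e-04  2.81295933e-04  3.26524186e-04]
 [-2.19816352e-04 -3.01528440e-01  9.53457158e-01 -1.61958287e-01]
 [ 0.00000000e+00  0.00000000e+00  0.00000000e+00  1.00000000e+00]]
```

View pics/w1.png

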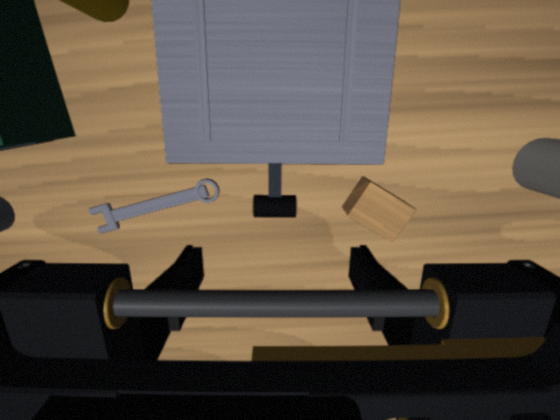

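The wrist view shows the bar at (275,206), square to the fingers, whose centre line is at about column 276. I'll check its position.

Run:
```python
from h import *;import pickle
s,c=pickle.load(open("w.pkl","rb"));M=c["tool_from_camera"];R=s["tcp_rot"]
c["rotation"]=R@M[:3,:3];c["xyz"]=s["position"]+R@M[:3,3]
for p in((275,206),(253,206),(297,206),(167,163),(386,163)):print(p,at(c,p,.118 if p[1]>200 else .116))
```

```text
(275, 206) [ 0.42893781 -0.13780438  0.118     ]
(253, 206) [ 0.4301853  -0.11728208  0.118     ]
(297, 206) [ 0.42769192 -0.15832746  0.118     ]
(167, 163) [ 0.47488573 -0.04261787  0.116     ]
(386, 163) [ 0.46287656 -0.24065341  0.116     ]
```

```bash
python3 -m inch '[[0.1,0.05,-2,0,8.7],[0.15,0.05,-4.5,0,8.7],[0.15,0.05,-7,0,8.7],[0.15,0.05,-9,0,8.7],[0.15,0.05,-10.5,0,8.7],[0.15,0.05,-11.8,0,8.7],[0.15,0.05,-12.7,0,8.7],[0.15,0.05,-13.0,0,8.7],[0.15,0.05,-13,0,8.7],[0.15,0.05,-13,0,8.7]]'; python3 -m inch '[[0,0,0,0,6],[0,0,0,0,5],[0,0,0,0,4.4],[0,0,0,0,4],[0,0,0,0,3.5],[0,0,0,0,3.5],[0,0,0,0,3.5],[0,0,0,0,3.5]]'
```

```text
time_s: 2.48
position: [0.4292, -0.1378, 0.0979]
tcp_rot: [[0.998, -0.062, 0.001], [-0.062, -0.998, -0.0], [0.001, 0.0, -1.0]]
force: [-0.7, 0.2, 0.1]
opening: 0.998
grasp_force: 0.0
time_s: 3.15
position: [0.429, -0.1371, 0.0976]
tcp_rot: [[0.998, -0.061, -0.0], [-0.061, -0.998, 0.0], [-0.0, -0.0, -1.0]]
force: [-0.3, 0.1, -0.4]
opening: 0.48
grasp_force: 0.0
```

```bash
python3 -m inch '[[0,0,0,0,3],[0,0,0,0,3],[0,0,0,0,3],[0,0,0,0,3],[0,0,0,0,3],[0,0,0,0,3]]'
python3 - <<'E'
import numpy as np
# rise path: grip relative to hinge; grip angle offset a0 = atan(4/232)
a0=np.arctan2(.004,.232);r=.232
for d in list(range(0,58,3))+[40,55,56]:
    a=np.radians(d)+a0
    s=-r*np.cos(a)+r*np.cos(a0);z=r*np.sin(a)-r*np.sin(a0)
    print(d,np.round(100*np.array([s*.9981,-s*.061,z]),2))
E
```

```text
time_s: 3.65
position: [0.429, -0.1367, 0.0975]
tcp_rot: [[0.998, -0.061, -0.0], [-0.061, -0.998, 0.001], [-0.0, -0.001, -1.0]]
force: [1.4, 4.0, 0.1]
opening: 0.459
grasp_force: 30.0
0 [ 0. -0.  0.]
3 [ 0.05 -0.    1.21]
6 [ 0.17 -0.01  2.42]
9 [ 0.35 -0.02  3.62]
12 [ 0.59 -0.04  4.81]
15 [ 0.89 -0.05  5.99]
18 [ 1.26 -0.08  7.15]
21 [ 1.68 -0.1   8.29]
24 [ 2.16 -0.13  9.4 ]
27 [ 2.7  -0.17 10.49]
30 [ 3.3  -0.2  11.54]
33 [ 3.95 -0.24 12.57]
36 [ 4.66 -0.28 13.56]
39 [ 5.41 -0.33 14.51]
42 [ 6.21 -0.38 15.42]
45 [ 7.06 -0.43 16.29]
48 [ 7.96 -0.49 17.11]
51 [ 8.89 -0.54 17.88]
54 [ 9.87 -0.6  18.6 ]
57 [10.88 -0.66 19.27]
40 [ 5.67 -0.35 14.82]
55 [10.2  -0.62 18.83]
56 [10.54 -0.64 19.05]
```

Gripped at 40 mm and 30 N. The side force is 4 N, so I'll nudge y by -0.05 as the lid starts up along the arc.

```bash
python3 -m inch '[[0.03,0.05,0.6,0,3],[0.05,0.05,1.2,0,3],[0.1,0.05,1.8,0,3],[0.17,0.05,2.42,0,3],[0.25,0.05,3.0,0,3],[0.35,0.03,3.62,0,3],[0.47,0.02,4.2,0,3],[0.59,0.01,4.81,0,3],[0.89,0,5.99,0,3],[0.89,0,5.99,0,3]]'
```

```text
time_s: 4.48
position: [0.438, -0.1373, 0.159]
tcp_rot: [[0.998, -0.06, 0.0], [-0.06, -0.998, -0.001], [0.0, 0.001, -1.0]]
force: [-1.9, -0.0, -2.5]
opening: 0.453
grasp_force: 30.0
```

```bash
python3 -m inch '[[0.37,-0.03,1.16,0,3],[0.79,-0.05,2.3,0,3],[1.27,-0.08,3.41,0,3],[1.81,-0.12,4.5,0,3],[2.41,-0.15,5.55,0,3],[3.06,-0.19,6.58,0,3],[3.77,-0.23,7.57,0,3],[4.52,-0.28,8.52,0,3],[4.78,-0.3,8.83,0,3],[4.78,-0.3,8.83,0,3]]'
python3 - <<'E'
from rig import readout,cams
import cv2
s=readout.read_state();print(s["position"],s["force"])
c=cams.capture("side");cv2.imwrite("pics/s2.png",c["image"])
E
```

```text
time_s: 5.32
position: [0.4854, -0.1405, 0.2463]
tcp_rot: [[0.998, -0.06, -0.001], [-0.06, -0.998, -0.001], [-0.001, 0.001, -1.0]]
force: [-4.0, -1.2, 1.1]
opening: 0.456
grasp_force: 30.0
[ 0.48543603 -0.14050753  0.24627164] [-3.98857354 -1.16429413  1.0516451 ]
```

View pics/s2.png

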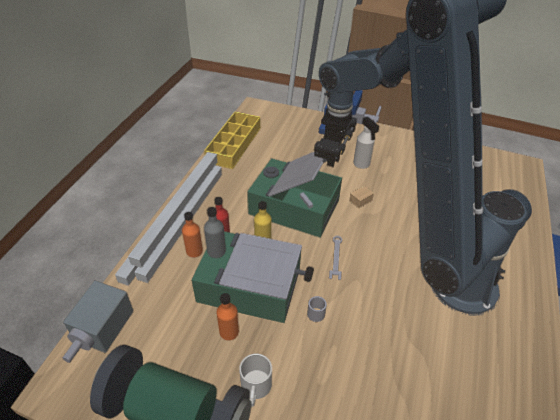

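The side view shows the right lid up at about 40° with its grip in the fingers (330,155), and the left lid still shut. I'll continue to 55° and hold briefly.

```bash
python3 -m inch '[[0.54,-0.03,0.6,0,3],[1.39,-0.08,1.47,0,3],[2.29,-0.14,2.29,0,3],[3.22,-0.19,3.06,0,3],[3.9,-0.23,3.56,0,3],[4.4,-0.26,3.92,0,3],[4.53,-0.27,4.01,0,3],[4.53,-0.27,4.01,0,3],[4.53,-0.27,4.01,0,3],[4.53,-0.27,4.01,0,3]]'
python3 - <<'E'
from rig import readout
import numpy as np
p=readout.read_state()["position"]+[0,0,.019]
e=np.array([.9982,-.061])
for h in(np.array([.4290,-.1372])+e*.232,np.array([.659,-.1513])):
    print(np.degrees(np.arctan2(p[2]-.112,(h-p[:2])@e)-np.arctan2(4,232)),np.hypot(p[2]-.112,(h-p[:2])@e))
E
```

```text
time_s: 6.2
position: [0.5308, -0.1435, 0.286]
tcp_rot: [[0.998, -0.061, 0.0], [-0.061, -0.998, -0.002], [0.0, 0.002, -1.0]]
force: [-3.4, -4.3, 5.6]
opening: 0.452
grasp_force: 30.0
55.0491135148785 0.23269649354399383
55.37356460670697 0.2318160070992999
```

Run:
```python
from rig import cams
import cv2,pickle
c=cams.capture("side");pickle.dump(c,open("s55.pkl","wb"));cv2.imwrite("pics/s55.png",cv2.resize(c["image"][120:220,240:373],None,fx=6,fy=6,interpolation=cv2.INTER_CUBIC))
```

```text
(no output)
```

View pics/s55.png

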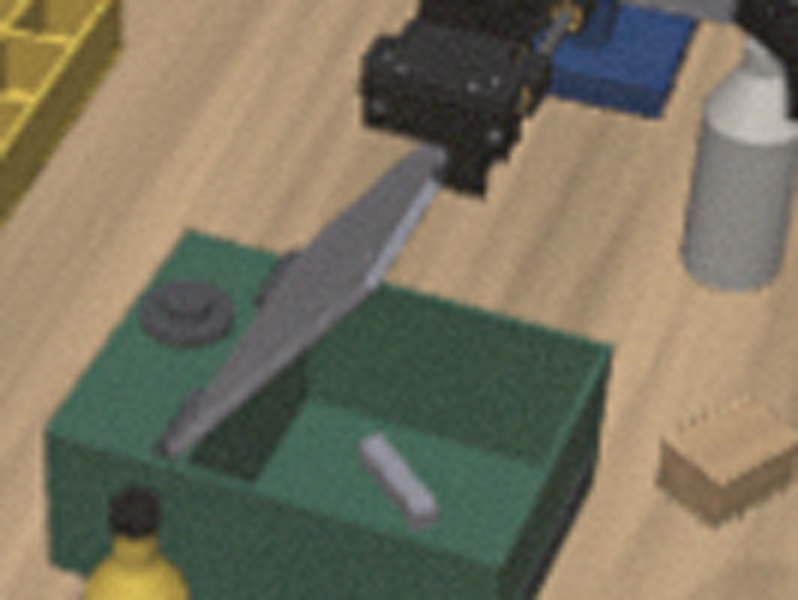

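The lid's near front corner is at crop (366,286) and the bin is clear. I'll check the angle from that corner.

Run:
```python
import pickle,numpy as np,cv2
c=pickle.load(open("s55.pkl","rb"));R=c["rotation"].T;t=-R@c["xyz"]
e=np.array([.9982,-.061]);n=np.array([.061,.9982]);h=np.array([.6595,-.1513])
for d in(50,53,55,57,60):
    a=np.radians(d);P=[]
    for off in(-.004,.004):
        s=-.190*np.cos(a)+off*np.sin(a);z=.112+.190*np.sin(a)+off*np.cos(a)
        P.append([*(h+s*e+.098*n),z])
    q=cv2.projectPoints(np.array(P),cv2.Rodrigues(R)[0],t,c["intrinsics"],np.array([c["k1"],0,0,0.]))[0][:,0]
    print(d,((q-[240,120]+.5)*6-.5).round())
```

```text
50 [[404. 319.]
 [393. 308.]]
53 [[390. 306.]
 [379. 295.]]
55 [[381. 297.]
 [369. 286.]]
57 [[371. 288.]
 [359. 277.]]
60 [[356. 275.]
 [343. 265.]]
```

The corner gives about 55–56°, which agrees with the arm's estimate. Now back to 40°.

```bash
python3 -m inch '[[-0.33,0.0,-0.23,0,3],[-1.0,0.04,-0.71,0,3],[-1.63,0.08,-1.2,0,3],[-2.24,0.12,-1.72,0,3],[-2.84,0.15,-2.25,0,3],[-3.42,0.18,-2.83,0,3],[-3.99,0.22,-3.41,0,3],[-4.4,0.24,-3.86,0,3],[-4.53,0.25,-4.01,0,3],[-4.53,0.25,-4.01,0,3]]';python3 -m inch '[[0,0,0,0,3],[0,0,0,0,3],[0,0,0,0,3],[0,0,0,0,3],[0,0,0,0,3],[0,0,0,0,3]]'
python3 - <<'E'
from rig import readout,cams
import numpy as np,cv2
s=readout.read_state();p=s["position"]+[0,0,.019];print(np.abs(s["qvel"]).max())
e=np.array([.9982,-.061])
for h in(np.array([.4290,-.1372])+e*.232,np.array([.659,-.1513])):
    print(np.degrees(np.arctan2(p[2]-.112,(h-p[:2])@e)-np.arctan2(4,232)))
c=cams.capture("side");cv2.imwrite("pics/s40.png",cv2.resize(c["image"][120:300,180:373],None,fx=3.3,fy=3.3,interpolation=cv2.INTER_CUBIC))
R=c["rotation"].T;t=-R@c["xyz"]
n=np.array([.061,.9982]);h=np.array([.6595,-.1513])
for d in(37,40,43):
    a=np.radians(d);P=[]
    for off in(-.004,.004):
        P.append([*(h+(-.19*np.cos(a)+off*np.sin(a))*e+.098*n),.112+.190*np.sin(a)+off*np.cos(a)])
    q=cv2.projectPoints(np.array(P),cv2.Rodrigues(R)[0],t,c["intrinsics"],np.array([c["k1"],0,0,0.]))[0][:,0]
    print(d,((q-[180,120]+.5)*3.3-.5).round())
E
```

```text
time_s: 7.08
position: [0.4856, -0.1405, 0.2451]
tcp_rot: [[0.998, -0.061, -0.0], [-0.061, -0.998, 0.0], [-0.0, -0.0, -1.0]]
force: [-0.4, -2.7, 0.5]
opening: 0.461
grasp_force: 30.0
time_s: 7.58
position: [0.4863, -0.1406, 0.2458]
tcp_rot: [[0.998, -0.061, 0.001], [-0.061, -0.998, -0.0], [0.001, 0.0, -1.0]]
force: [2.1, -3.6, -0.6]
opening: 0.458
grasp_force: 30.0
0.1474267305674532
40.188687793963155
40.4472847910095
37 [[448. 211.]
 [443. 204.]]
40 [[442. 202.]
 [437. 196.]]
43 [[436. 194.]
 [431. 188.]]
```

View pics/s40.png

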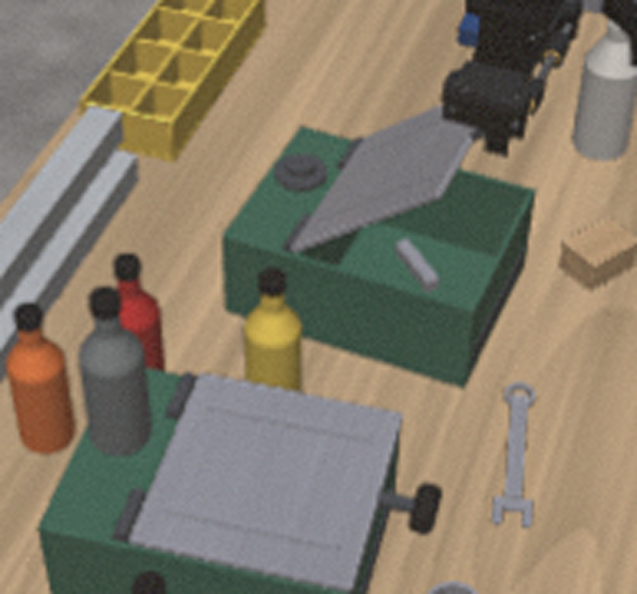

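The near corner at (440,195) matches about 40–41°. The lid is in hand and still, and the left bin and its bottle are untouched.

```bash
python3 -c "
from rig import bot
print(bot.hand_in())"
```

```text
the job is handed in; nothing more can be done
None
```

I raised the right bin's lid (the one without the oil bottle) to about 55°, brought it back, and handed the job in with the gripper still holding it at about 40°.

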